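Clear the slanted board case and slide the green chopping board home

TASK

A wooden turner has been left in the empty pocket of the slanted chopping-board case: take it out and stand it in the white crock, blade down. Then take the green chopping board from the draining rack and slide it, foot end first, fully home into that freed pocket, letting it down by hand rather than dropping it. Leave the blue board, the grater, the cup and the oil bottle where they stand.

Things in the scene. Friction and masses are not known exactly. Their poses are not given: they have to be found in the camera images.
- green_board: Green plastic chopping board, a plate 12 thick (its x), 150 wide (its y), 160 tall (its z); mass about 0.26 kg. Origin: middle of its lower (foot) edge; z points up the board. The lowest 8 mm (foot) is narrowed to 9 thick, 146 wide. Starts upright in the rack, foot down. Either face may go forward in the pocket.
- turner: Wooden turner (spatula), 200 long along its z, mass about 0.1 kg. Origin: middle of the blade's lower edge. Blade: 12 thick (x), 60 wide (y), 0 to 95 above the origin; neck 12 x 32 from 95 to 115; handle 16 thick (x) by 20 wide (y) from 112 to 200. Starts blade down in a pocket, leaning with it, handle up.
- blue_board: Blue chopping board, same size, origin and axes as the green one; sits in the other pocket of the case and stays there. It may be in pocket_a or pocket_b.
- pocket_a (a point): Floor centre of one pocket of the board case. Its z runs up the pocket to the mouth, leaning 30 degrees from vertical to the case's -x side (roughly to the robot); x is across the gap, y along the width. Inside 15 (x) by 154 (y), 100 deep, walls 5 thick, plus a lip 10 high flared in x. A seated board leans on the -x wall and sticks out 60.
- pocket_b (a point): Floor centre of the other, identical pocket, parallel to pocket_a and 72 further along the case's +x, at the same height (22 above the counter).
- case: The fixed board case, dark wood base 190 (x) by 182 (y) with 52 high cheeks at its y ends, carrying the two white slanted pockets (their mouths are about 115 above the counter). Origin: centre of its underside; z up; the pockets lean to its -x. Fixed to the counter.
- rack: The fixed draining rack: aluminium tray 125 (x) by 200 (y), 12 high, origin at the centre of its underside, z up. The green board stands on the tray at rack x = -42 between grey rails 36 high above the tray, 15 apart; the grater and the cup stand on the tray at rack x = +10, y = +46 and -46, either way round.
- crock: White stoneware utensil crock, fixed, 110 high, outer radius 43, inside radius about 37, inner floor 6 above its origin (centre of the underside).
- grater: Steel box grater, 56 (x) by 84 (y), 173 high, loose, origin at the centre of its underside. It stands some 20 from the green board's face and leaves no room for a finger on its half of the board's top edge.
- cup: Blue cup, radius 30, 75 high, loose, origin at the centre of its underside.
- oil_bottle: Green glass oil bottle, radius 30, 210 high, loose, origin at the centre of its underside.
Things that resemble listed ones, but are neither listed nor needed, are in the scene too. Of the things that look like the green_board, the middle-sized one is meant.

How it is judged:
On the way:
1. the turner stands in the crock, blade down (horizontal distance between turner and crock below 0.04 m and z of turner in the frame of crock between -0.005 and 0.035 m and angle between turner's own z axis and vertical below 0.9 rad and contact force between turner and the fingers below 0.2 N), for 0.2 s.
At the end, for the whole second after the job is handed in: Turner blade down in the crock (foot within 35 mm of its base, 40 mm of its axis, lean under 0.9 rad); green board home in the free pocket (foot within 6 mm of the floor, 6 mm across the gap and 8 mm along the width of centre, parallel within 0.08 rad); both at rest (horizontal distance between turner and crock below 0.04 m and z of turner in the frame of crock between -0.005 and 0.035 m and angle between turner's own z axis and vertical below 0.9 rad and ((z of green_board in the frame of pocket_a between -0.005 and 0.006 m and x of green_board in the frame of pocket_a between -0.006 and 0.006 m and y of green_board in the frame of pocket_a between -0.008 and 0.008 m and angle between the z axis of green_board and the z axis of pocket_a, either way round below 0.08 rad) or (z of green_board in the frame of pocket_b between -0.005 and 0.006 m and x of green_board in the frame of pocket_b between -0.006 and 0.006 m and y of green_board in the frame of pocket_b between -0.008 and 0.008 m and angle between the z axis of green_board and the z axis of pocket_b, either way round below 0.08 rad)) and linear speed of green_board below 0.02 m/s and linear speed of turner below 0.05 m/s); the robot touches nothing.
It fails at once if the green board is dropped into a pocket (over 0.45 m/s within 60 mm of the floor) ((distance between green_board and pocket_a below 0.06 m or distance between green_board and pocket_b below 0.06 m) and linear speed of green_board above 0.45 m/s).
It fails at once if the blue board is shifted by more than 20 mm (distance of blue_board from where it was at the start of the episode above 0.02 m).
It fails at once if the grater is shifted by more than 30 mm or tipped over (distance of grater from where it was at the start of the episode above 0.03 m or angle between grater's own z axis and vertical above 0.5 rad).
It fails at once if the cup is shifted by more than 30 mm or tipped over (distance of cup from where it was at the start of the episode above 0.03 m or angle between cup's own z axis and vertical above 0.5 rad).
It fails at once if the oil bottle is shifted by more than 30 mm or tipped over (distance of oil_bottle from where it was at the start of the episode above 0.03 m or angle between oil_bottle's own z axis and vertical above 0.5 rad).
It also fails if it takes over 72 s, if anything falls off the work surface, if the arm or the gripper's body presses on something with over 40 N, if the wrist force passes 120 N, or if a joint passes its speed limit or range.

ROBOT

A 6-joint arm with a two-finger parallel gripper is mounted at the origin on the work surface. World frame = base frame: x ahead of the robot, y to its left, z up, the work surface at z = 0. Lengths are in m, angles in rad, forces in N, time in s.
With the tool pointing down it reaches from about 0.325 to 0.775 m from the base axis. Payload 5.5 kg.
Tool frame: the origin (TCP) lies midway between the tips of the shut fingers; the grasp point (between the pads) lies 19 mm behind it; z points along the fingers, y is the line along which they close (so a half turn about z gives the same grasp; the last joint's range is limited). The gripper opens to 85 mm and grips with 20 to 120 N. Pads are 22 mm wide; open, the fingers measure 114 mm over their backs; the gripper's body (76 mm by 85 mm) begins 54 mm behind the grasp point. The pads swing forward as they close: fully open they stand 13 mm farther back than shut.
Start: joints at [-1.254, 0.091, 1.231, -0, 1.82, -0.057], TCP at [0.219, -0.559, 0.231] pointing down, gripper open.
Joint ranges: [-2.87, 2.87], [-0.86, 2.18], [0.17, 2.46], [-1.51, 4.65], [0.06, 2.69], [-2.65, 2.65]. Speed limits (rad/s): [2.57, 2.57, 3.01, 3.14, 3.14, 3.14].

INTERFACE

Orientations are given as [roll, pitch, yaw] about the fixed x, y, z axes, in that order (R = Rz(yaw) Ry(pitch) Rx(roll)).
In Python, from rig import env gives the robot as it stands.
- The arm moves only by the shell command python3 -m pendant 'ROWS' [FORCE]. ROWS is JSON, a list of rows, each an object of numbers: "jaw": the closure, from 0 (fully open) to 1 (shut); "x", "y", "z": the shift along the world's x, y, z in cm; "rx", "ry", "rz": the turn, a rotation vector about the world's x, y, z in degrees. A call has 1 to 10 rows; each row shifts and turns the commanded pose from where the row before left it; what a row does not reach is not made up. A row lasts 1/8 s, in which the tool goes at most 62.5 mm and 10.7 degrees, less where a joint would pass 70% of its speed; a pose out of reach is approached as far as the arm can. A call is refused whole if a number of a shift passes 6.25 or a number of a turn 10.7, either way. A call with a gripper value outside its range is refused whole. The fingers move at their own pace and stop on an object; FORCE is the grip in N (left out, the last holds). Time passes only in rows, so rows that do not move let the fingers close. It gives the time, the measured TCP pose, the force, the opening and the grip force at its end, in the units of the state.
- env.state(): the state, without advancing time (a new reading comes with each control period).
- env.snapshot(name): name is "side" or "top" or "wrist"; returns the picture (420x560x3 uint8, red, green, blue); there is no depth.
- env.get_calibration(name): a dict with "camera_matrix" (3x3 intrinsics, pixels), "extrinsics" (4x4, takes a point from world to camera coordinates). Camera axes: x right, y down, z forward; pixel columns grow to the right and rows downward; lengths in m; the calibration is good to about 2 mm. A picture is of the moment at which its call begins: read the wrist's pose just before it. get_calibration takes no time and is no camera call; for the wrist camera it gives the pose at the moment of the call.
- env.close_job(): hands the job in; it is judged then, once.
The state is a dict: "clock": time; "qpos": joint angles; "dq": joint speeds; "joint_efforts": joint torques, N m; "position": TCP position; "tool_rot": TCP orientation; "wrist_force": force on the tool from outside, world axes, zero at the start; "torque": the same for the moment, N m; "opening": finger opening in m; "finger_force": force on a finger pad.
Only numpy, scipy, OpenCV 4.12 (cv2) and the standard library are available. Lean on these libraries where they do the work, as an engineer would, in place of code of your own. Each camera call takes 0.05 s, during which the arm holds its last target. There are 200 camera calls.

## Working session

There is one attempt and no reset: what is moved stays moved. The work goes in short steps, Python scripts to look and compute and a shell command to move; the robot and the scene stay as the last step left them, time stands still between calls to the robot, and variables do not carry over. Pictures are saved under pics/ and viewed, at most 10 in all, crops included, and the job is handed in when it is done.

```bash
mkdir -p pics; ls; python3 - <<'E'
from rig import env
import cv2,json
for n in ["side","top"]:
    im=env.snapshot(n); cv2.imwrite(f"pics/{n}0.png",cv2.resize(im[:,:,::-1],(800,600),interpolation=cv2.INTER_CUBIC))
    cv2.imwrite(f"pics/{n}0_raw.png",im[:,:,::-1])
    c=env.get_calibration(n); print(n,c)
s=env.state();print(s)
E
```

```text
pics
side {'camera_matrix': array([[516.33018843,   0.        , 276.78633532],
       [  0.        , 516.33018843, 210.31321545],
       [  0.        ,   0.        ,   1.        ]]), 'extrinsics': array([[-0.921652  ,  0.38774736, -0.0144767 ,  0.50217436],
       [ 0.30335073,  0.69677896, -0.64998263, -0.12553825],
       [-0.24194199, -0.6034493 , -0.75981117,  1.23096864],
       [ 0.        ,  0.        ,  0.        ,  1.        ]])}
top {'camera_matrix': array([[460.20501487,   0.        , 277.72939464],
       [  0.        , 460.20501487, 203.09388338],
       [  0.        ,   0.        ,   1.        ]]), 'extrinsics': array([[-0.02347614, -0.99957217,  0.01744551, -0.00694238],
       [-0.99703483,  0.02213025, -0.07370073,  0.51812612],
       [ 0.07328312, -0.01912399, -0.9971278 ,  1.12374812],
       [ 0.        ,  0.        ,  0.        ,  1.        ]])}
{'clock': 0.1, 'qpos': array([-1.25374232e+00,  9.17995603e-02,  1.23178634e+00,  3.39976156e-06,
        1.81980681e+00, -5.67227957e-02]), 'dq': array([ 6.14675066e-04, -3.02461585e-03, -1.21269129e-03, -5.90828853e-04,
       -2.43630927e-05, -1.03126325e-03]), 'joint_efforts': array([ 1.55689333e-03, -4.60216999e+01, -4.19219077e+01, -2.01746202e-04,
        1.06151582e-02,  1.78827867e-05]), 'position': array([ 0.21898596, -0.55833094,  0.23024258]), 'tool_rot': array([-3.13979568e+00, -1.05340421e-04,  3.73777539e-01]), 'wrist_force': array([ 0.60550748, -0.13197368,  0.82064027]), 'torque': array([-0.02242729,  0.01597625,  0.01551856]), 'finger_force': 0.0, 'opening': 0.08577534256719575}
```

View pics/side0.png

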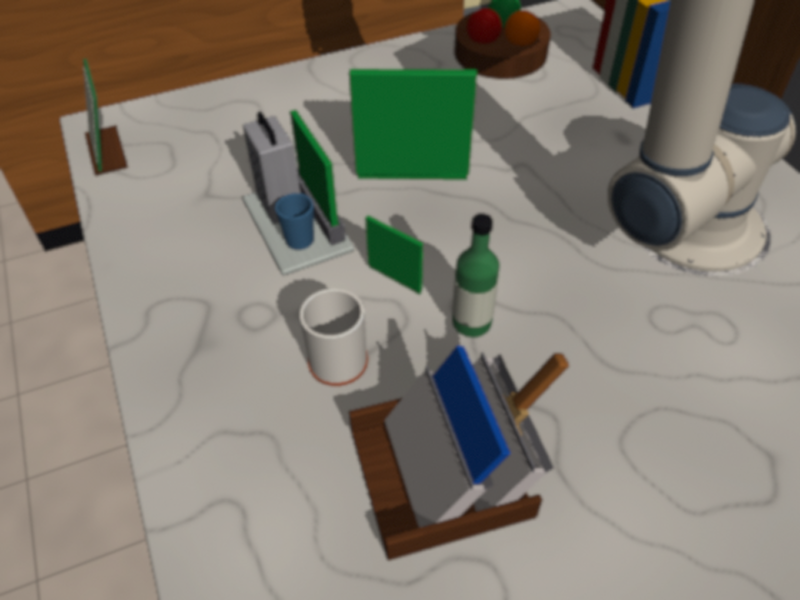

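View pics/top0.png

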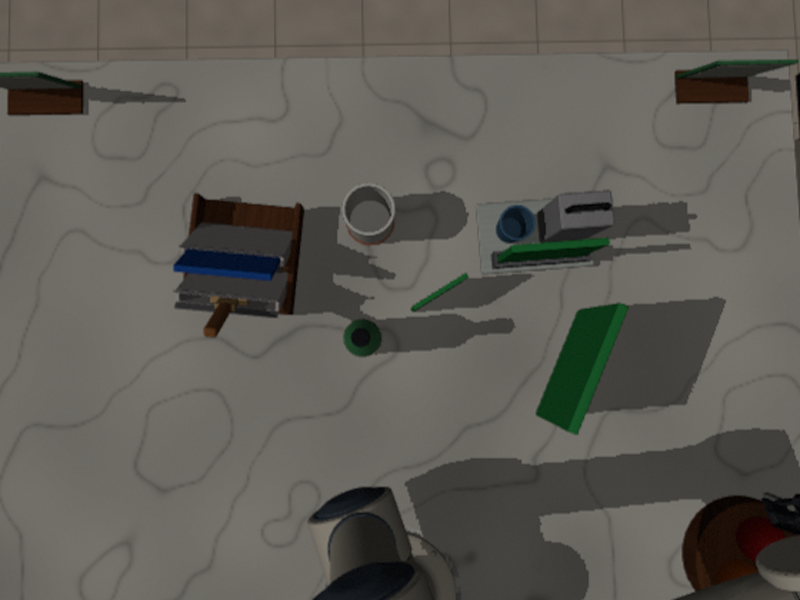

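```bash
python3 - <<'E'
import cv2,numpy as np
s=cv2.imread("pics/side0_raw.png");t=cv2.imread("pics/top0_raw.png")
def mk(name,a,b,k):
    out=np.zeros((600,800,3),np.uint8)
    for i,(im,(x,y,w,h),f) in enumerate([a,b]):
        c=cv2.resize(im[y:y+h,x:x+w],None,fx=f,fy=f,interpolation=cv2.INTER_CUBIC)
        c=np.clip(c*(1.6 if i else 1.0),0,255).astype(np.uint8)[:600,:400]
        for g in range(0,w,20):
            cv2.putText(c,str(x+g),(int(g*f),8),0,.3,(0,0,255));cv2.line(c,(int(g*f),10),(int(g*f),14),(0,0,255))
        for g in range(20,h,20):
            cv2.putText(c,str(y+g),(0,int(g*f)+3),0,.3,(0,0,255))
        out[:c.shape[0],i*400:i*400+c.shape[1]]=c
    cv2.imwrite(f"pics/{name}.png",out)
mk("case1",(s,(240,235,160,160),2.5),(t,(115,125,100,115),4),0)
mk("rack1",(s,(165,75,90,120),4.4),(t,(325,125,110,70),3.6),0)
E
```

```text
(no output)
```

View pics/case1.png

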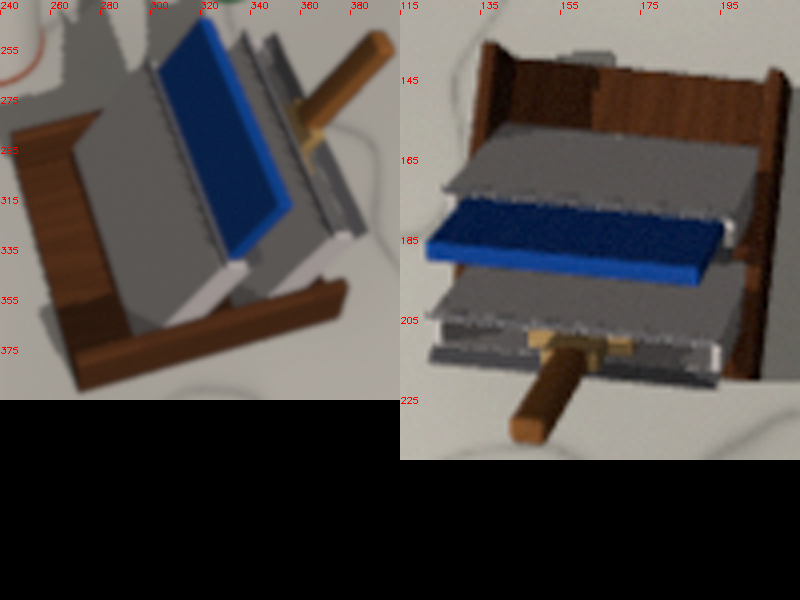

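View pics/rack1.png

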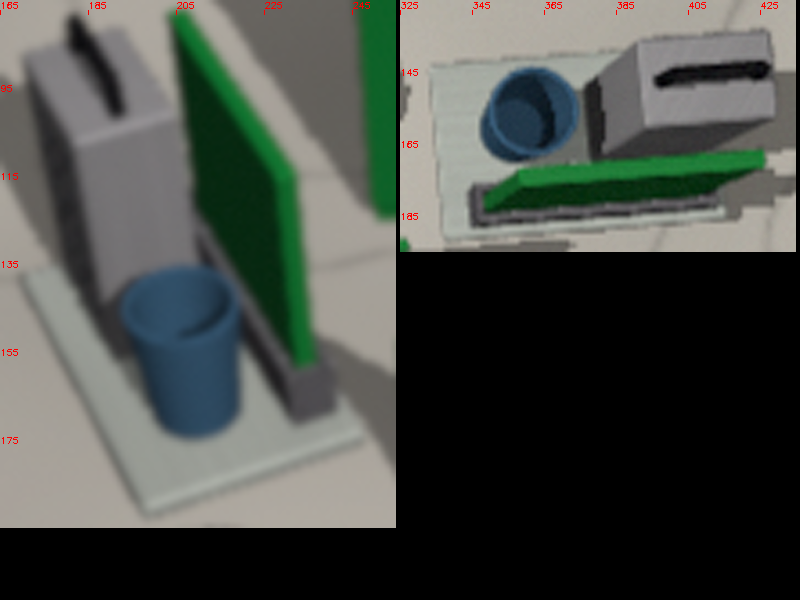

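```bash
cat > h.py <<'E'
import numpy as np
from rig import env
from scipy.optimize import least_squares
C={n:env.get_calibration(n) for n in("side","top")}
def proj(n,P,c=None):
    c=c or C[n];P=np.atleast_2d(P);E=c["extrinsics"]
    q=P@E[:3,:3].T+E[:3,3];q=q@c["camera_matrix"].T
    return q[:,:2]/q[:,2:]
def tri(obs):
    f=lambda p:np.concatenate([proj(n,p)[0]-uv for n,uv in obs])
    r=least_squares(f,[.5,0,.1]);return r.x,r.fun
def Rz(a):return np.array([[np.cos(a),-np.sin(a),0],[np.sin(a),np.cos(a),0],[0,0,1]])
s30,c30=.5,np.sqrt(.75)
RP=np.array([[c30,0,-s30],[0,1,0],[s30,0,c30]])  # pocket axes in case frame (cols x,y,z)
E
python3 - <<'E'
from h import *
np.set_printoptions(precision=4,suppress=True)
mm=.001
case=[("side",(95,91,0),(272,391.8)),("side",(95,91,52),(271,378)),("side",(-95,91,52),(378,347)),("side",(-95,91,0),(378,361.5)),("side",(95,-91,52),(244.5,288)),
("top",(95,91,52),(135.8,135.5)),("top",(95,-91,0),(212.5,143.5)),("top",(-95,-91,0),(204.2,219.5))]
# blue board top corners (board frame)
blue=[("side",(6,-75,160),(320.5,243.5)),("side",(-6,75,160),(356.8,317.5)),("side",(6,75,160),(350,321)),
("top",(6,75,160),(121.8,185.5)),("top",(-6,75,160),(121.8,189)),("top",(-6,-75,160),(189,195.8))]
lab=["case"]*8+["blue"]*6
def f(p):
    x,y,a,px,dx,dy=p;R=Rz(a);o=[x,y,0];r=[]
    for n,P,uv in case:r+=list(proj(n,o+R@(np.array(P)*mm))[0]-uv)
    for n,P,uv in blue:r+=list(proj(n,o+R@(np.array([px,dy,.022])+RP@(np.array(P)*mm+[-.0015,0,0])))[0]-uv)
    return np.array(r)
g=lambda p:np.r_[f(p),p[4:]*1000/2]
r=least_squares(g,[.55,.25,0,.03,0,0],loss="soft_l1",x_scale=[.1,.1,.1,.01,.01,.01])
print(r.x);res=f(r.x).reshape(-1,2)
for (n,P,uv),e in zip(case+blue,res):print(n,P,e.round(1))
R=Rz(r.x[2])
tip,e1=tri([("top",(146.8,232)),("side",(392,252))]);nk,e2=tri([("top",(161.2,212.5)),("side",(362,286.5))])
print("tip",tip,e1,"neck",nk,e2)
pa=np.array([r.x[0],r.x[1],0])+R@[r.x[3]-.072,0,.022];print("pocket_a",pa)
print("in pocket",(R@RP).T@(tip-pa),(R@RP).T@(nk-pa))
# rack board
rb=[("top",(0,75,160),(358.3,172.8)),("top",(0,-75,160),(426.4,168.9)),("side",(0,-75,160),(205.5,78.2)),("side",(-6,75,160),(232.5,115.5)),("side",(6,75,160),(228.6,117))]
def h(p):return np.concatenate([proj(n,[p[0],p[1],.012]+Rz(p[2])@(np.array(P)*mm))[0]-uv for n,P,uv in rb])
b=least_squares(h,[.55,-.2,0]);print("board",b.x,b.fun.round(1))
def k(p):return np.concatenate([proj("top",[p[0],p[1],.11])[0]-(258,148),proj("side",[p[0],p[1],.11])[0]-(233,218.5)])
c=least_squares(k,[.6,0]);print("crock",c.x,c.fun)
E
```

```text
[ 0.584   0.2415 -0.1144  0.0392  0.      0.0021]
side (95, 91, 0) [-0.   0.7]
side (95, 91, 52) [0.3 2.1]
side (-95, 91, 52) [2.5 1.5]
side (-95, 91, 0) [-1.6  0.3]
side (95, -91, 52) [-0.4 -0.6]
top (95, 91, 52) [ 0.4 -0.6]
top (95, -91, 0) [1.2 2.6]
top (-95, -91, 0) [1.8 1.1]
side (6, -75, 160) [-2.1 -1.9]
side (-6, 75, 160) [0.5 0.4]
side (6, 75, 160) [ 1.3 -3.2]
top (6, 75, 160) [-0.9 -1.5]
top (-6, 75, 160) [-0.5  0.1]
top (-6, -75, 160) [ 1.1 -0.4]
tip [0.4516 0.2584 0.1928] [ 0.258  -0.4147  0.3694  0.0155] neck [0.4931 0.2507 0.1063] [-0.7161  1.2118 -1.0464 -0.0627]
pocket_a [0.5514 0.2453 0.022 ]
in pocket [-0.0018  0.0017  0.1983] [-0.0086 -0.0012  0.1022]
board [ 0.5709 -0.265   0.043 ] [-0.9  0.4 -0.4 -0.1 -0.1 -0.7  0.4 -0.7 -1.1 -0.5]
crock [0.6419 0.025 ] [ 0.1518 -1.0439  0.8322 -0.1972]
```

```bash
cat >> h.py <<'E'
from scipy.spatial.transform import Rotation as Ro
YAW=-.1144; PA=np.array([.5514,.2453,.022]); RB=Rz(YAW)@RP
FLIP=np.array([[0,1,0],[1,0,0],[0,0,-1.]])   # tool axes in a "z up" frame: tool x=frame y, tool y=frame x, tool z=-frame z
BRD=np.array([.5709,-.265,.012]); BYAW=.043; CROCK=np.array([.6419,.025,0])
def need(p,Rf):
    s=env.state();R0=Ro.from_euler("xyz",s["tool_rot"]);R1=Ro.from_matrix(Rf@FLIP)
    print("shift cm",((np.array(p)-s["position"])*100).round(2),"turn deg",np.degrees((R1*R0.inv()).as_rotvec()).round(2),"pos",s["position"].round(4),"F",s["wrist_force"].round(1),"open",round(s["opening"],4),"t",s["clock"])
E
python3 - <<'E'
from h import *
need(PA+RB@[-.0015,.0015,.225],RB)
E
```

```text
shift cm [21.95 81.81 -1.41] turn deg [-19.27 -25.04  60.54] pos [ 0.219  -0.5583  0.2302] F [ 0.6 -0.1  0.8] open 0.0858 t 0.1
```

```bash
python3 -m pendant '[{"z":5},{"z":5,"y":2},{"x":1.5,"y":5,"z":3},{"x":1.5,"y":5},{"x":1.5,"y":5},{"x":1.5,"y":5},{"x":1.5,"y":5},{"x":1.5,"y":5},{"x":1.5,"y":5},{"x":1.5,"y":5}]'
python3 -m pendant '[{"x":1,"y":4,"rx":-1.93,"ry":-2.5,"rz":6.05},{"x":1,"y":4,"rx":-1.93,"ry":-2.5,"rz":6.05},{"x":1,"y":4,"rx":-1.93,"ry":-2.5,"rz":6.05},{"x":1,"y":4,"rx":-1.93,"ry":-2.5,"rz":6.05},{"x":1,"y":4,"rx":-1.93,"ry":-2.5,"rz":6.05},{"x":1,"y":4,"rx":-1.93,"ry":-2.5,"rz":6.05},{"x":1,"y":4,"rx":-1.93,"ry":-2.5,"rz":6.05},{"x":1,"y":4,"rx":-1.93,"ry":-2.5,"rz":6.05},{"x":1,"y":4,"rx":-1.93,"ry":-2.5,"rz":6.05},{"rx":-1.93,"ry":-2.5,"rz":6.05}]'
python3 - <<'E'
from h import *
need(PA+RB@[-.0015,.0015,.225],RB);print(env.state()["qpos"])
E
```

```text
shift cm [21.95 81.81 -1.41] turn deg [-19.27 -25.04  60.54] pos [ 0.219  -0.5583  0.2302] F [ 0.6 -0.1  0.8] open 0.0858 t 0.1
[-1.25374232e+00  9.17995603e-02  1.23178634e+00  3.39976156e-06
  1.81980681e+00 -5.67227957e-02]invalid input at $[0]: expected keys jaw, x, y, z, rx, ry, rz
invalid input at $[0]: expected keys jaw, x, y, z, rx, ry, rz
```

```bash
python3 -m pendant '[{"jaw":0,"x":0,"y":0,"z":5,"rx":0,"ry":0,"rz":0},{"jaw":0,"x":0,"y":2,"z":5,"rx":0,"ry":0,"rz":0},{"jaw":0,"x":1.5,"y":5,"z":3,"rx":0,"ry":0,"rz":0},{"jaw":0,"x":1.5,"y":5,"z":0,"rx":0,"ry":0,"rz":0},{"jaw":0,"x":1.5,"y":5,"z":0,"rx":0,"ry":0,"rz":0},{"jaw":0,"x":1.5,"y":5,"z":0,"rx":0,"ry":0,"rz":0},{"jaw":0,"x":1.5,"y":5,"z":0,"rx":0,"ry":0,"rz":0},{"jaw":0,"x":1.5,"y":5,"z":0,"rx":0,"ry":0,"rz":0},{"jaw":0,"x":1.5,"y":5,"z":0,"rx":0,"ry":0,"rz":0},{"jaw":0,"x":1.5,"y":5,"z":0,"rx":0,"ry":0,"rz":0}]'
python3 -m pendant '[{"jaw":0,"x":1,"y":4,"z":0,"rx":-1.93,"ry":-2.5,"rz":6.05},{"jaw":0,"x":1,"y":4,"z":0,"rx":-1.93,"ry":-2.5,"rz":6.05},{"jaw":0,"x":1,"y":4,"z":0,"rx":-1.93,"ry":-2.5,"rz":6.05},{"jaw":0,"x":1,"y":4,"z":0,"rx":-1.93,"ry":-2.5,"rz":6.05},{"jaw":0,"x":1,"y":4,"z":0,"rx":-1.93,"ry":-2.5,"rz":6.05},{"jaw":0,"x":1,"y":4,"z":0,"rx":-1.93,"ry":-2.5,"rz":6.05},{"jaw":0,"x":1,"y":4,"z":0,"rx":-1.93,"ry":-2.5,"rz":6.05},{"jaw":0,"x":1,"y":4,"z":0,"rx":-1.93,"ry":-2.5,"rz":6.05},{"jaw":0,"x":1,"y":4,"z":0,"rx":-1.93,"ry":-2.5,"rz":6.05},{"jaw":0,"x":0,"y":1,"z":0,"rx":-1.93,"ry":-2.5,"rz":6.05}]'
python3 - <<'E'
from h import *
need(PA+RB@[-.0015,.0015,.225],RB);print(env.state()["qpos"])
E
```

```text
clock: 1.35
position: [0.3391, -0.1369, 0.3609]
tool_rot: [-3.141, 0.0, 0.373]
wrist_force: [0.2, 0.6, 0.6]
opening: 0.0855
finger_force: 0.0
clock: 2.6
position: [0.429, 0.2337, 0.3594]
tool_rot: [2.617, 0.004, 1.462]
wrist_force: [-0.5, 0.1, -0.2]
opening: 0.0853
finger_force: 0.0
shift cm [  0.95   2.61 -14.33] turn deg [ 0.22  0.   -0.31] pos [0.429  0.2337 0.3594] F [-0.5  0.1 -0.2] open 0.0853 t 2.6
[ 0.67924145 -0.50225348  1.59551201 -0.36668841  1.657493    0.68212124]
```

```bash
python3 -m pendant '[{"jaw":0,"x":0.3,"y":0.9,"z":-4.5,"rx":0.2,"ry":0,"rz":-0.3},{"jaw":0,"x":0.3,"y":0.9,"z":-5,"rx":0,"ry":0,"rz":0},{"jaw":0,"x":0.35,"y":0.8,"z":-4.8,"rx":0,"ry":0,"rz":0},{"jaw":0,"x":0,"y":0,"z":0,"rx":0,"ry":0,"rz":0}]'
python3 - <<'E'
from h import *
import cv2
need(PA+RB@[-.0015,.0015,.225],RB)
c=env.get_calibration("wrist")
im=env.snapshot("wrist")
im=im[:,:,::-1].copy()
for y in(-.0745,.0765):
  for P in [(-.0075,y,.1),(.0075,y,.1),(.0695-.0075,y,.064),(-.0075,y,0.1)]:
    u=proj("",PA+RB@np.array(P),c)[0];cv2.circle(im,tuple(int(v) for v in u),3,(0,0,255),1)
for P in [(-.008,.0115,.2),(.008,.0115,.2),(.008,-.0085,.2),(-.008,-.0085,.2)]:
    u=proj("",PA+RB@np.array(P),c)[0];cv2.circle(im,tuple(int(v) for v in u),3,(255,0,255),1)
cv2.imwrite("pics/w1.png",cv2.resize(im,(800,600)))
E
```

```text
clock: 3.1
position: [0.4369, 0.2565, 0.2124]
tool_rot: [2.624, 0.004, 1.451]
wrist_force: [-0.3, -0.6, 0.1]
opening: 0.0851
finger_force: 0.0
shift cm [0.16 0.33 0.37] turn deg [ 0.2  -0.36  0.32] pos [0.4369 0.2565 0.2124] F [-0.3 -0.6  0.1] open 0.0851 t 3.1
```

View pics/w1.png

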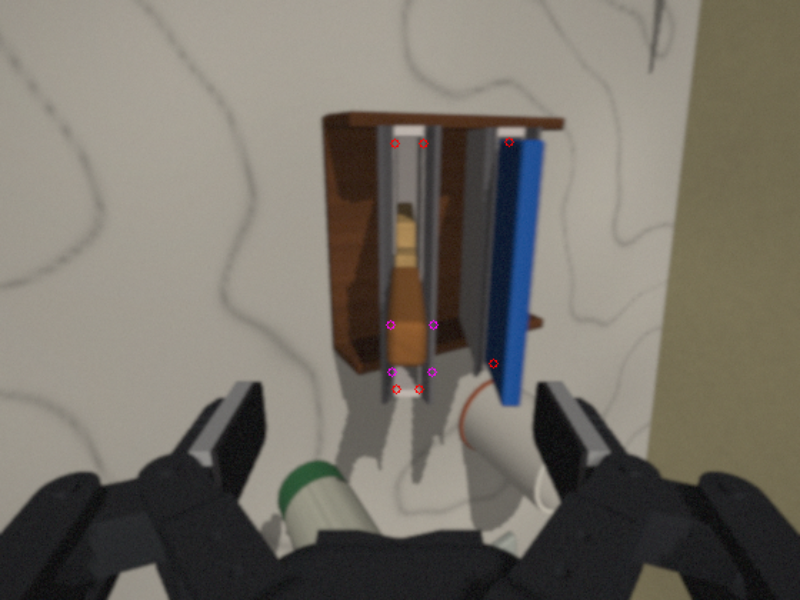

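```bash
python3 - <<'E'
from h import *
need(PA+RB@[-.003,.004,.145],RB)
E
python3 - <<'E'
from h import *
print((RB@[0,0,-.08]).round(4))
E
```

```text
shift cm [ 3.92  0.1  -7.07] turn deg [ 0.01 -0.07  0.33] pos [0.438  0.2569 0.2168] F [ 0.8 -0.4  1.6] open 0.0856 t 3.15
[ 0.0397 -0.0046 -0.0693]
```

```bash
python3 -m pendant '[{"jaw":0,"x":1.3,"y":0.1,"z":-2.3,"rx":0,"ry":0,"rz":0.3},{"jaw":0,"x":1.3,"y":0,"z":-2.4,"rx":0,"ry":0,"rz":0},{"jaw":0,"x":1.3,"y":0,"z":-2.4,"rx":0,"ry":0,"rz":0},{"jaw":0.6,"x":0,"y":0,"z":0,"rx":0,"ry":0,"rz":0},{"jaw":1,"x":0,"y":0,"z":0,"rx":0,"ry":0,"rz":0},{"jaw":1,"x":0,"y":0,"z":0,"rx":0,"ry":0,"rz":0},{"jaw":1,"x":0,"y":0,"z":0,"rx":0,"ry":0,"rz":0},{"jaw":1,"x":0,"y":0,"z":0,"rx":0,"ry":0,"rz":0},{"jaw":1,"x":0,"y":0,"z":0,"rx":0,"ry":0,"rz":0},{"jaw":1,"x":0,"y":0,"z":0,"rx":0,"ry":0,"rz":0}]' 60
python3 - <<'E'
from h import *
need(PA+RB@[-.003,.004,.145],RB)
E
```

```text
clock: 4.4
position: [0.4777, 0.259, 0.1491]
tool_rot: [2.615, -0.005, 1.456]
wrist_force: [-4.5, 0.4, 7.0]
opening: 0.0154
finger_force: 59.4
shift cm [-0.05 -0.12 -0.3 ] turn deg [-0.25  0.19  0.02] pos [0.4777 0.259  0.1491] F [-4.5  0.4  7. ] open 0.0154 t 4.4
```

```bash
python3 -m pendant '[{"jaw":1,"x":-0.5,"y":0.06,"z":0.9,"rx":0,"ry":0,"rz":0},{"jaw":1,"x":-1,"y":0.11,"z":1.74,"rx":0,"ry":0,"rz":0},{"jaw":1,"x":-1,"y":0.11,"z":1.74,"rx":0,"ry":0,"rz":0},{"jaw":1,"x":-1,"y":0.12,"z":1.74,"rx":0,"ry":0,"rz":0},{"jaw":1,"x":-1,"y":0.12,"z":1.74,"rx":0,"ry":0,"rz":0},{"jaw":1,"x":-1,"y":0.12,"z":1.74,"rx":0,"ry":0,"rz":0},{"jaw":1,"x":-1,"y":0.12,"z":1.74,"rx":0,"ry":0,"rz":0},{"jaw":1,"x":-0.5,"y":0.06,"z":3,"rx":0,"ry":0,"rz":0},{"jaw":1,"x":0,"y":0,"z":4,"rx":0,"ry":0,"rz":0},{"jaw":1,"x":0,"y":0,"z":4,"rx":0,"ry":0,"rz":0}]'
python3 - <<'E'
from h import *
need(CROCK+[0,0,.31],Rz(0))
import cv2
im=env.snapshot("side");cv2.imwrite("pics/s2.png",cv2.resize(im[:,:,::-1],(800,600)))
E
```

```text
clock: 5.65
position: [0.4069, 0.2664, 0.3717]
tool_rot: [2.618, -0.002, 1.456]
wrist_force: [0.2, -0.0, -0.9]
opening: 0.0149
finger_force: 59.2
shift cm [ 23.5  -24.14  -6.17] turn deg [ 1.6  30.    6.47] pos [0.4069 0.2664 0.3717] F [ 0.2 -0.  -0.9] open 0.0149 t 5.65
```

View pics/s2.png

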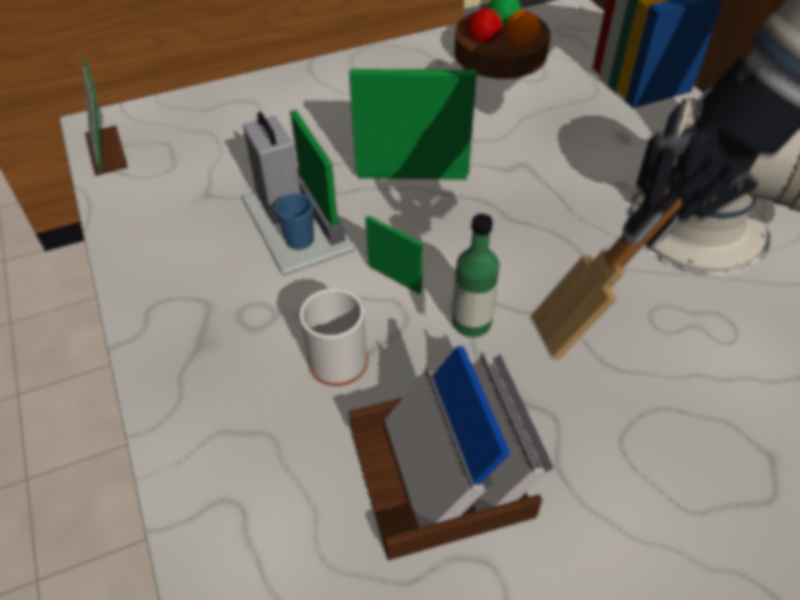

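```bash
python3 -m pendant '[{"jaw":1,"x":2.94,"y":-3.02,"z":0,"rx":0.2,"ry":3.75,"rz":0.8},{"jaw":1,"x":2.94,"y":-3.02,"z":0,"rx":0.2,"ry":3.75,"rz":0.8},{"jaw":1,"x":2.94,"y":-3.02,"z":0,"rx":0.2,"ry":3.75,"rz":0.8},{"jaw":1,"x":2.94,"y":-3.02,"z":0,"rx":0.2,"ry":3.75,"rz":0.8},{"jaw":1,"x":2.94,"y":-3.02,"z":0,"rx":0.2,"ry":3.75,"rz":0.8},{"jaw":1,"x":2.94,"y":-3.02,"z":0,"rx":0.2,"ry":3.75,"rz":0.8},{"jaw":1,"x":2.94,"y":-3.02,"z":0,"rx":0.2,"ry":3.75,"rz":0.8},{"jaw":1,"x":2.94,"y":-3.02,"z":0,"rx":0.2,"ry":3.75,"rz":0.8},{"jaw":1,"x":0,"y":0,"z":-4,"rx":0,"ry":0,"rz":0},{"jaw":1,"x":0,"y":0,"z":-2,"rx":0,"ry":0,"rz":0}]'
python3 -m pendant '[{"jaw":1,"x":0,"y":0,"z":0,"rx":0,"ry":0,"rz":0},{"jaw":1,"x":0,"y":0,"z":0,"rx":0,"ry":0,"rz":0}]'
python3 - <<'E'
from h import *
need(CROCK+[0,0,.16],Rz(0))
E
```

```text
clock: 6.95
position: [0.6436, 0.0243, 0.3058]
tool_rot: [-3.136, 0.0, 1.568]
wrist_force: [-0.6, 0.2, -1.0]
opening: 0.0155
finger_force: 59.3
clock: 7.2
position: [0.6426, 0.0252, 0.3123]
tool_rot: [3.139, 0.0, 1.569]
wrist_force: [0.2, -0.1, -0.2]
opening: 0.0157
finger_force: 59.2
shift cm [ -0.07  -0.02 -15.23] turn deg [0.01 0.14 0.08] pos [0.6426 0.0252 0.3123] F [ 0.2 -0.1 -0.2] open 0.0157 t 7.2
```

```bash
python3 - <<'E'
from h import *
import cv2
def ov(im,n,f,x,y,w,h):
    c=cv2.resize(im[y:y+h,x:x+w],None,fx=f,fy=f,interpolation=cv2.INTER_CUBIC)
    for r,z in((.043,.11),(.043,0)):
        P=[CROCK+[r*np.cos(t),r*np.sin(t),z] for t in np.linspace(0,6.28,24)]
        for u in proj(n,P):cv2.circle(c,tuple(int(v) for v in (u-[x,y]+.5)*f),2,(0,0,255),-1)
    return c
t=cv2.imread("pics/top0_raw.png");s=np.ascontiguousarray(env.snapshot("side")[:,:,::-1])
a=ov(s,"side",3.3,180,110,120,170);b=ov(t,"top",5,225,115,70,70)
out=np.zeros((600,800,3),np.uint8);out[:a.shape[0],:a.shape[1]]=a;out[:b.shape[0],420:420+b.shape[1]]=b
cv2.imwrite("pics/cr.png",out)
E
```

```text
(no output)
```

View pics/cr.png

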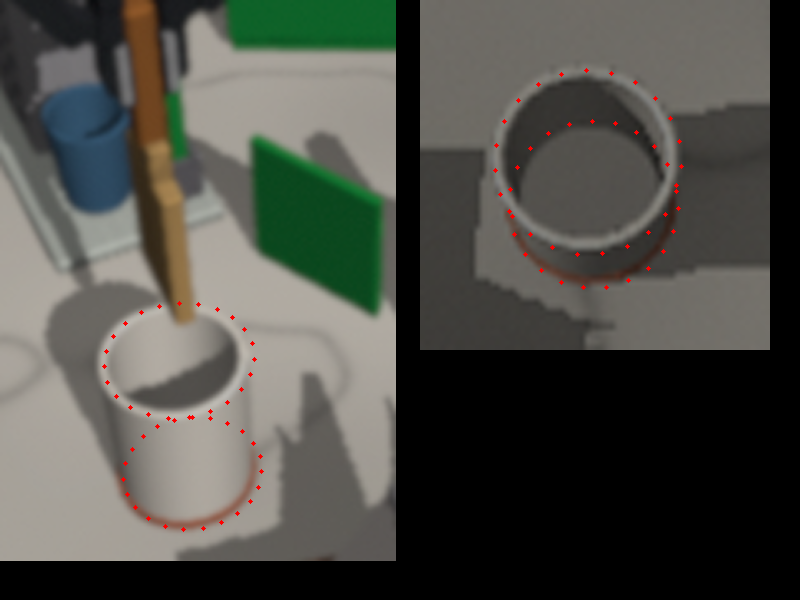

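```bash
python3 -m pendant '[{"jaw":1,"x":0.25,"y":0.05,"z":-2.3,"rx":0,"ry":0,"rz":0},{"jaw":1,"x":0,"y":0,"z":-2.3,"rx":0,"ry":0,"rz":0},{"jaw":1,"x":0,"y":0,"z":-2.3,"rx":0,"ry":0,"rz":0},{"jaw":1,"x":0,"y":0,"z":-2.3,"rx":0,"ry":0,"rz":0},{"jaw":1,"x":0,"y":0,"z":-2.3,"rx":0,"ry":0,"rz":0},{"jaw":1,"x":0,"y":0,"z":-2.3,"rx":0,"ry":0,"rz":0},{"jaw":1,"x":0,"y":0,"z":-1.2,"rx":0,"ry":0,"rz":0},{"jaw":1,"x":0,"y":0,"z":0,"rx":0,"ry":0,"rz":0}]'
```

```text
clock: 8.25
position: [0.6451, 0.0256, 0.1608]
tool_rot: [3.141, 0.0, 1.569]
wrist_force: [0.5, -0.2, 0.0]
opening: 0.0151
finger_force: 59.3
```

```bash
python3 -m pendant '[{"jaw":1,"x":0,"y":0,"z":-0.4,"rx":0,"ry":0,"rz":0},{"jaw":1,"x":0,"y":0,"z":-0.3,"rx":0,"ry":0,"rz":0},{"jaw":1,"x":0,"y":0,"z":0,"rx":0,"ry":0,"rz":0}]'
```

```text
clock: 8.62
position: [0.6453, 0.0255, 0.1538]
tool_rot: [3.141, 0.0, 1.569]
wrist_force: [-0.1, 0.7, -1.0]
opening: 0.0155
finger_force: 59.3
```

```bash
python3 -m pendant '[{"jaw":1,"x":0,"y":0,"z":-0.3,"rx":0,"ry":0,"rz":0},{"jaw":1,"x":0,"y":0,"z":0,"rx":0,"ry":0,"rz":0}]'
```

```text
clock: 8.88
position: [0.6457, 0.0254, 0.153]
tool_rot: [3.138, 0.0, 1.569]
wrist_force: [-1.5, -1.5, 6.1]
opening: 0.0155
finger_force: 60.3
```

Contact with the crock floor (6 N). Release, wait, and rise straight up.

```bash
python3 -m pendant '[{"jaw":0.6,"x":0,"y":0,"z":0,"rx":0,"ry":0,"rz":0},{"jaw":0,"x":0,"y":0,"z":0,"rx":0,"ry":0,"rz":0},{"jaw":0,"x":0,"y":0,"z":0,"rx":0,"ry":0,"rz":0},{"jaw":0,"x":0,"y":0,"z":0,"rx":0,"ry":0,"rz":0},{"jaw":0,"x":0,"y":0,"z":2,"rx":0,"ry":0,"rz":0},{"jaw":0,"x":0,"y":0,"z":4,"rx":0,"ry":0,"rz":0},{"jaw":0,"x":0,"y":0,"z":4.5,"rx":0,"ry":0,"rz":0},{"jaw":0,"x":0,"y":0,"z":4.5,"rx":0,"ry":0,"rz":0},{"jaw":0,"x":0,"y":0,"z":3,"rx":0,"ry":0,"rz":0},{"jaw":0,"x":0,"y":0,"z":0,"rx":0,"ry":0,"rz":0}]'
python3 - <<'E'
from h import *
R=Rz(BYAW)
need(BRD+R@[0,.03,.26],R)
E
```

```text
clock: 10.12
position: [0.6457, 0.0255, 0.3361]
tool_rot: [3.133, 0.0, 1.569]
wrist_force: [-0.1, -0.2, -0.0]
opening: 0.0853
finger_force: 0.0
shift cm [ -7.61 -26.06  -6.41] turn deg [-0.    0.52  2.56] pos [0.6457 0.0255 0.3361] F [-0.1 -0.2 -0. ] open 0.0853 t 10.125
```

```bash
python3 -m pendant '[{"jaw":0,"x":-1.3,"y":-4.3,"z":0,"rx":0,"ry":0.1,"rz":0.4},{"jaw":0,"x":-1.3,"y":-4.3,"z":0,"rx":0,"ry":0.1,"rz":0.4},{"jaw":0,"x":-1.3,"y":-4.3,"z":0,"rx":0,"ry":0.1,"rz":0.4},{"jaw":0,"x":-1.3,"y":-4.3,"z":0,"rx":0,"ry":0.1,"rz":0.4},{"jaw":0,"x":-1.2,"y":-4.4,"z":0,"rx":0,"ry":0.1,"rz":0.4},{"jaw":0,"x":-1.2,"y":-4.4,"z":-3,"rx":0,"ry":0,"rz":0.5},{"jaw":0,"x":0,"y":0,"z":-3.4,"rx":0,"ry":0,"rz":0},{"jaw":0,"x":0,"y":0,"z":0,"rx":0,"ry":0,"rz":0},{"jaw":0,"x":0,"y":0,"z":0,"rx":0,"ry":0,"rz":0}]'
python3 - <<'E'
from h import *
import cv2
R=Rz(BYAW);need(BRD+R@[0,.03,.26],R)
c=env.get_calibration("wrist");im=env.snapshot("wrist")[:,:,::-1].copy()
for P in [(-.006,.075,.16),(.006,.075,.16),(.006,-.075,.16),(-.006,-.075,.16)]:
    u=proj("",BRD+R@np.array(P),c)[0];print(u);cv2.circle(im,tuple(int(v) for v in u),2,(0,0,255),1)
cv2.imwrite("pics/w2.png",cv2.resize(im,(800,600)))
E
```

```text
clock: 11.25
position: [0.5695, -0.234, 0.2678]
tool_rot: [-3.134, 0.0, 1.613]
wrist_force: [0.2, -0.5, 0.2]
opening: 0.0854
finger_force: 0.0
shift cm [ 0.01 -0.1   0.42] turn deg [ 0.03 -0.41  0.02] pos [ 0.5695 -0.234   0.2678] F [ 0.2 -0.5  0.2] open 0.0854 t 11.25
[272.66091085 151.28274632]
[289.10510192 151.28519718]
[287.64432282 323.4868462 ]
[273.89787244 323.43097518]
```

View pics/w2.png

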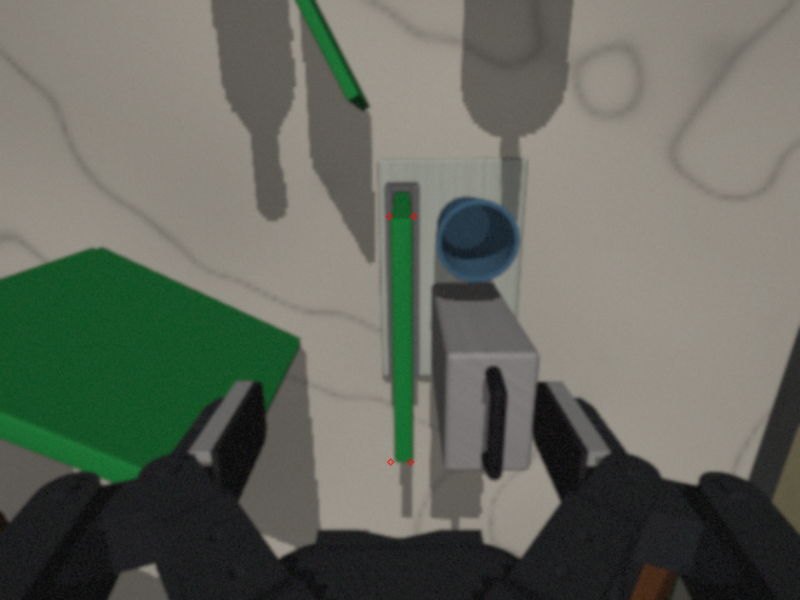

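```bash
sed -i 's/BYAW=.043/BYAW=.055/; s/BRD=np.array(\[.5709/BRD=np.array([.5714/' h.py; python3 - <<'E'
from h import *
R=Rz(BYAW);need(BRD+R@[0,.02,.128],R)
E
```

```text
shift cm [  0.05  -1.1  -12.87] turn deg [ 0.08 -0.32  0.69] pos [ 0.5698 -0.234   0.2687] F [-0.5 -0.1 -0.2] open 0.0851 t 11.3
```

```bash
python3 -m pendant '[{"jaw":0,"x":0.05,"y":-1.1,"z":-2,"rx":0,"ry":-0.3,"rz":0.7},{"jaw":0,"x":0,"y":0,"z":-3,"rx":0,"ry":0,"rz":0},{"jaw":0,"x":0,"y":0,"z":-3,"rx":0,"ry":0,"rz":0},{"jaw":0,"x":0,"y":0,"z":-3,"rx":0,"ry":0,"rz":0},{"jaw":0,"x":0,"y":0,"z":-1.9,"rx":0,"ry":0,"rz":0},{"jaw":0,"x":0,"y":0,"z":0,"rx":0,"ry":0,"rz":0}]'
python3 - <<'E'
from h import *
R=Rz(BYAW);need(BRD+R@[0,.02,.128],R)
E
```

```text
clock: 12.05
position: [0.5697, -0.245, 0.1371]
tool_rot: [-3.138, -0.001, 1.626]
wrist_force: [-0.5, -0.2, 0.8]
opening: 0.085
finger_force: 0.0
shift cm [ 0.06 -0.01  0.29] turn deg [-0.02 -0.23  0.01] pos [ 0.5697 -0.245   0.1371] F [-0.5 -0.2  0.8] open 0.085 t 12.05
```

```bash
python3 -m pendant '[{"jaw":0.5,"x":0.05,"y":0,"z":0.2,"rx":0,"ry":-0.2,"rz":0},{"jaw":1,"x":0,"y":0,"z":0,"rx":0,"ry":0,"rz":0},{"jaw":1,"x":0,"y":0,"z":0,"rx":0,"ry":0,"rz":0},{"jaw":1,"x":0,"y":0,"z":0,"rx":0,"ry":0,"rz":0},{"jaw":1,"x":0,"y":0,"z":0,"rx":0,"ry":0,"rz":0},{"jaw":1,"x":0,"y":0,"z":0,"rx":0,"ry":0,"rz":0},{"jaw":1,"x":0,"y":0,"z":0,"rx":0,"ry":0,"rz":0}]' 90
python3 - <<'E'
from h import *
R=Rz(BYAW);need(BRD+R@[0,.02,.128],R)
E
```

```text
clock: 12.92
position: [0.5705, -0.2455, 0.1403]
tool_rot: [3.14, 0.001, 1.625]
wrist_force: [0.7, 1.0, 4.6]
opening: 0.0106
finger_force: 88.5
shift cm [-0.02  0.05 -0.03] turn deg [0.03 0.09 0.04] pos [ 0.5705 -0.2455  0.1403] F [0.7 1.  4.6] open 0.0106 t 12.925
```

```bash
python3 -m pendant '[{"jaw":1,"x":0,"y":0,"z":1,"rx":0,"ry":0,"rz":0},{"jaw":1,"x":0,"y":0,"z":2,"rx":0,"ry":0,"rz":0},{"jaw":1,"x":0,"y":0,"z":2.5,"rx":0,"ry":0,"rz":0},{"jaw":1,"x":0,"y":0,"z":2.5,"rx":0,"ry":0,"rz":0},{"jaw":1,"x":0,"y":0,"z":2.5,"rx":0,"ry":0,"rz":0},{"jaw":1,"x":0,"y":0,"z":2.5,"rx":0,"ry":0,"rz":0},{"jaw":1,"x":0,"y":0,"z":2.5,"rx":0,"ry":0,"rz":0},{"jaw":1,"x":0,"y":0,"z":2.5,"rx":0,"ry":0,"rz":0},{"jaw":1,"x":0,"y":0,"z":2.5,"rx":0,"ry":0,"rz":0},{"jaw":1,"x":0,"y":0,"z":2.5,"rx":0,"ry":0,"rz":0}]'
python3 - <<'E'
from h import *
need(PA+RB@[0,.0195,.1283+.16],RB);print(env.state()["qpos"])
E
```

```text
clock: 14.18
position: [0.5699, -0.2454, 0.3715]
tool_rot: [3.141, 0.001, 1.625]
wrist_force: [0.3, -0.3, -2.4]
opening: 0.0105
finger_force: 87.9
shift cm [-15.95  52.66  -9.98] turn deg [ -0.87 -29.97  -9.41] pos [ 0.5699 -0.2454  0.3715] F [ 0.3 -0.3 -2.4] open 0.0105 t 14.175
[-4.61437462e-01  2.32945957e-01  8.19643753e-01 -1.43891690e-04
  2.08791621e+00 -5.15386444e-01]
```

```bash
python3 -m pendant '[{"jaw":1,"x":-1.14,"y":3.76,"z":0,"rx":-0.06,"ry":-2.14,"rz":-0.67},{"jaw":1,"x":-1.14,"y":3.76,"z":0,"rx":-0.06,"ry":-2.14,"rz":-0.67},{"jaw":1,"x":-1.14,"y":3.76,"z":0,"rx":-0.06,"ry":-2.14,"rz":-0.67},{"jaw":1,"x":-1.14,"y":3.76,"z":0,"rx":-0.06,"ry":-2.14,"rz":-0.67},{"jaw":1,"x":-1.14,"y":3.76,"z":0,"rx":-0.06,"ry":-2.14,"rz":-0.67},{"jaw":1,"x":-1.14,"y":3.76,"z":0,"rx":-0.06,"ry":-2.14,"rz":-0.67},{"jaw":1,"x":-1.14,"y":3.76,"z":0,"rx":-0.06,"ry":-2.14,"rz":-0.67}]'
python3 -m pendant '[{"jaw":1,"x":-1.14,"y":3.76,"z":0,"rx":-0.06,"ry":-2.14,"rz":-0.67},{"jaw":1,"x":-1.14,"y":3.76,"z":0,"rx":-0.06,"ry":-2.14,"rz":-0.67},{"jaw":1,"x":-1.14,"y":3.76,"z":0,"rx":-0.06,"ry":-2.14,"rz":-0.67},{"jaw":1,"x":-1.14,"y":3.76,"z":0,"rx":-0.06,"ry":-2.14,"rz":-0.67},{"jaw":1,"x":-1.14,"y":3.76,"z":0,"rx":-0.06,"ry":-2.14,"rz":-0.67},{"jaw":1,"x":-1.14,"y":3.76,"z":0,"rx":-0.06,"ry":-2.14,"rz":-0.67},{"jaw":1,"x":-1.14,"y":3.76,"z":0,"rx":-0.06,"ry":-2.14,"rz":-0.67},{"jaw":1,"x":0,"y":0,"z":-4,"rx":0,"ry":0,"rz":0},{"jaw":1,"x":0,"y":0,"z":-4,"rx":0,"ry":0,"rz":0},{"jaw":1,"x":0,"y":0,"z":0,"rx":0,"ry":0,"rz":0}]'
python3 -m pendant '[{"jaw":1,"x":0,"y":0,"z":0,"rx":0,"ry":0,"rz":0}]'
python3 - <<'E'
from h import *
need(PA+RB@[0,.0195,.1283+.15],RB)
import cv2
c=env.get_calibration("wrist");im=env.snapshot("wrist")[:,:,::-1].copy();cv2.imwrite("pics/w3_raw.png",im)
s=env.state();R=Ro.from_euler("xyz",s["tool_rot"]).as_matrix()@FLIP.T
for y in(-.077,.077):
  for P in [(-.0075,y,.1),(.0075,y,.1)]:
    u=proj("",PA+RB@np.array(P),c)[0];cv2.circle(im,tuple(int(v) for v in u),2,(0,0,255),1)
for P in [(-.006,.0555,-.0983),(.006,.0555,-.0983),(.006,.0555,.0317)]:
    u=proj("",s["position"]+R@np.array(P),c)[0];print(u);cv2.circle(im,tuple(int(v) for v in u),2,(255,0,255),1)
i2=np.ascontiguousarray(env.snapshot("side")[:,:,::-1]);cv2.imwrite("pics/s3_raw.png",i2)
bp=s["position"]+R@[0,-.0195,-.1283]
for P in [(-.006,.075,.16),(.006,.075,.16),(.006,-.075,.16),(.006,.075,.008),(.006,-.075,.008)]:
    u=proj("side",bp+R@np.array(P))[0];cv2.circle(i2,tuple(int(v) for v in u),2,(255,0,255),1)
for y in(-.077,.077):
  for P in [(-.0075,y,.1),(.0075,y,.1)]:
    u=proj("side",PA+RB@np.array(P))[0];cv2.circle(i2,tuple(int(v) for v in u),2,(0,0,255),1)
o=np.zeros((600,800,3),np.uint8)
a=cv2.resize(im[50:410,160:400],(400,600));b=cv2.resize(i2[165:345,285:405],(400,600));o[:,:400]=a;o[:,400:]=b
cv2.imwrite("pics/m3.png",o)
E
```

```text
clock: 15.05
position: [0.4893, 0.0187, 0.3708]
tool_rot: [2.878, 0.011, 1.54]
wrist_force: [0.3, 0.5, -2.5]
opening: 0.0108
finger_force: 88.1
clock: 16.3
position: [0.4092, 0.2801, 0.2858]
tool_rot: [2.624, 0.005, 1.457]
wrist_force: [0.1, 0.2, -3.0]
opening: 0.0107
finger_force: 88.4
clock: 16.42
position: [0.411, 0.2808, 0.2925]
tool_rot: [2.616, -0.003, 1.457]
wrist_force: [-0.2, -0.7, -1.7]
opening: 0.0106
finger_force: 88.4
shift cm [ 0.43 -0.03 -2.95] turn deg [-0.15  0.12 -0.02] pos [0.411  0.2808 0.2925] F [-0.2 -0.7 -1.7] open 0.0106 t 16.425
[272.63737496 134.32439362]
[289.19620126 134.32381701]
[299.73745754 173.84693481]
```

View pics/m3.png

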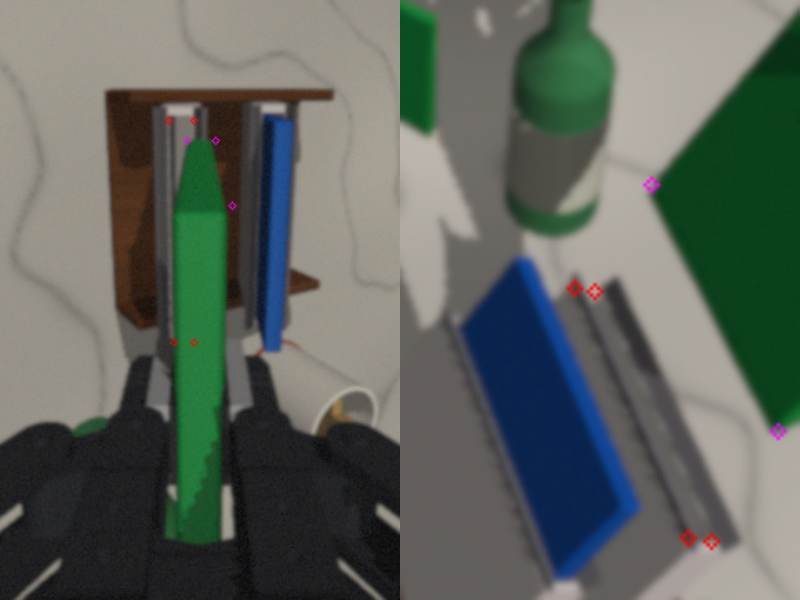

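```bash
python3 -m pendant '[{"jaw":1,"x":0.2,"y":0.07,"z":-1.4,"rx":-0.15,"ry":0.1,"rz":0},{"jaw":1,"x":0.2,"y":0.05,"z":-1.5,"rx":0,"ry":0,"rz":0},{"jaw":1,"x":0,"y":0,"z":0,"rx":0,"ry":0,"rz":0},{"jaw":1,"x":0,"y":0,"z":0,"rx":0,"ry":0,"rz":0}]'
python3 - <<'E'
from h import *
need(PA+RB@[0,.021,.1283+.125],RB)
print((RB@[0,0,-.01]*100).round(3))
E
```

```text
clock: 17.02
position: [0.4147, 0.282, 0.2605]
tool_rot: [2.62, 0.003, 1.457]
wrist_force: [-0.5, 0.9, -3.2]
opening: 0.0109
finger_force: 88.3
shift cm [ 1.33 -0.14 -1.91] turn deg [ 0.14 -0.12 -0.06] pos [0.4147 0.282  0.2605] F [-0.5  0.9 -3.2] open 0.0109 t 17.025
[ 0.497 -0.057 -0.866]
```

```bash
python3 -m pendant '[{"jaw":1,"x":0.66,"y":-0.07,"z":-0.95,"rx":0.1,"ry":-0.1,"rz":0},{"jaw":1,"x":0.66,"y":-0.07,"z":-0.95,"rx":0,"ry":0,"rz":0},{"jaw":1,"x":0,"y":0,"z":0,"rx":0,"ry":0,"rz":0},{"jaw":1,"x":0.5,"y":-0.06,"z":-0.87,"rx":0,"ry":0,"rz":0},{"jaw":1,"x":0.5,"y":-0.06,"z":-0.87,"rx":0,"ry":0,"rz":0},{"jaw":1,"x":0.5,"y":-0.06,"z":-0.87,"rx":0,"ry":0,"rz":0},{"jaw":1,"x":0,"y":0,"z":0,"rx":0,"ry":0,"rz":0}]'
python3 - <<'E'
from h import *
need(PA+RB@[0,.021,.1283+.125],RB)
s=env.state();print("in pocket mm",(RB.T@(s["position"]-PA)*1000-[0,19.5,128.3]).round(1),"F pocket",(RB.T@s["wrist_force"]).round(1),s["torque"].round(2))
E
```

```text
clock: 17.9
position: [0.4429, 0.2785, 0.214]
tool_rot: [2.62, 0.002, 1.457]
wrist_force: [-0.1, 0.0, -3.0]
opening: 0.0105
finger_force: 88.3
shift cm [-1.49  0.22  2.74] turn deg [ 0.1  -0.12 -0.03] pos [0.4429 0.2785 0.214 ] F [-0.1  0.  -3. ] open 0.0105 t 17.9
in pocket mm [-0.7  1.1 93.8] F pocket [-1.6  0.  -2.5] [0.11 0.53 0.  ]
```

```bash
python3 -m pendant '[{"jaw":1,"x":0.54,"y":-0.06,"z":-0.84,"rx":0.1,"ry":-0.1,"rz":0},{"jaw":1,"x":0.5,"y":-0.06,"z":-0.87,"rx":0,"ry":0,"rz":0},{"jaw":1,"x":0.5,"y":-0.06,"z":-0.87,"rx":0,"ry":0,"rz":0},{"jaw":1,"x":0,"y":0,"z":0,"rx":0,"ry":0,"rz":0}]'
python3 - <<'E'
from h import *
s=env.state();need(s["position"],RB);print("in pocket mm",(RB.T@(s["position"]-PA)*1000-[0,19.5,128.3]).round(1),"F pocket",(RB.T@s["wrist_force"]).round(1),s["torque"].round(2))
E
```

```text
clock: 18.4
position: [0.4573, 0.2907, 0.2027]
tool_rot: [2.609, -0.035, 1.473]
wrist_force: [-28.6, 38.0, 31.0]
opening: 0.0109
finger_force: 102.9
shift cm [0. 0. 0.] turn deg [-1.94  0.72 -0.97] pos [0.4573 0.2907 0.2027] F [-28.6  38.   31. ] open 0.0109 t 18.4
in pocket mm [ 4.9 14.9 77.6] F pocket [-12.9  34.5  43.2] [4.46 3.36 2.7 ]
```

```bash
python3 -m pendant '[{"jaw":1,"x":-0.5,"y":0.06,"z":0.87,"rx":0,"ry":0,"rz":0},{"jaw":1,"x":-0.5,"y":0.06,"z":0.87,"rx":0,"ry":0,"rz":0},{"jaw":1,"x":-0.5,"y":0.06,"z":0.87,"rx":0,"ry":0,"rz":0},{"jaw":1,"x":-1,"y":0.12,"z":1.74,"rx":0,"ry":0,"rz":0},{"jaw":1,"x":-0.5,"y":0.06,"z":0.87,"rx":0,"ry":0,"rz":0},{"jaw":1,"x":0,"y":0,"z":0,"rx":0,"ry":0,"rz":0},{"jaw":1,"x":0,"y":0,"z":0,"rx":0,"ry":0,"rz":0}]'
python3 - <<'E'
from h import *
import cv2
s=env.state();need(s["position"],RB);print("in pocket mm",(RB.T@(s["position"]-PA)*1000-[0,19.5,128.3]).round(1),"F pocket",(RB.T@s["wrist_force"]).round(1),s["torque"].round(2))
c=env.get_calibration("wrist");im=env.snapshot("wrist")[:,:,::-1].copy();i2=np.ascontiguousarray(env.snapshot("side")[:,:,::-1])
R=Ro.from_euler("xyz",s["tool_rot"]).as_matrix()@FLIP.T;bp=s["position"]+R@[0,-.0195,-.1283]
for n,c_,I in(("w",c,im),("side",None,i2)):
  for P in [(-.006,.075,.16),(.006,.075,.16),(.006,-.075,.16),(.0045,.073,0),(.0045,-.073,0)]:
    u=proj("side",bp+R@np.array(P),c_)[0];cv2.circle(I,tuple(int(v) for v in u),2,(255,0,255),1)
  for y in(-.077,.077):
    for P in [(-.0075,y,.1),(.0075,y,.1)]:
      u=proj("side",PA+RB@np.array(P),c_)[0];cv2.circle(I,tuple(int(v) for v in u),2,(0,0,255),1)
o=np.zeros((600,800,3),np.uint8)
o[:,:400]=cv2.resize(im[50:410,160:400],(400,600));o[:,400:]=cv2.resize(i2[165:345,285:405],(400,600))
cv2.imwrite("pics/m4.png",o)
E
```

```text
clock: 19.27
position: [0.4284, 0.2804, 0.2411]
tool_rot: [2.617, -0.0, 1.457]
wrist_force: [-0.1, -0.6, -2.8]
opening: 0.0105
finger_force: 94.5
shift cm [0. 0. 0.] turn deg [-0.02  0.04 -0.04] pos [0.4284 0.2804 0.2411] F [-0.1 -0.6 -2.8] open 0.0105 t 19.275
in pocket mm [  0.2   1.3 124.5] F pocket [-1.4 -0.6 -2.4] [0.12 0.64 0.02]
```

View pics/m4.png

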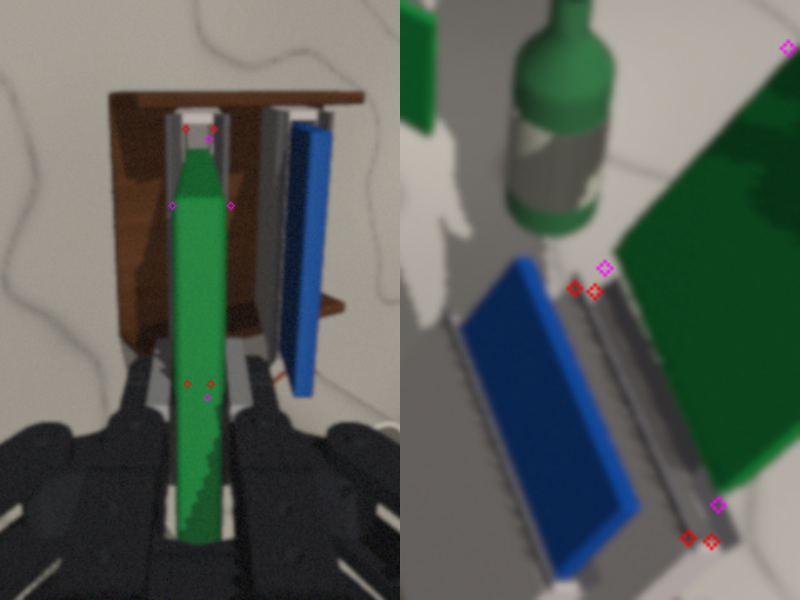

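```bash
cat >> h.py <<'E'
def cur():
    s=env.state();return s["position"],Ro.from_euler("xyz",s["tool_rot"]).as_matrix()@FLIP.T
E
python3 - <<'E'
from h import *
c=env.get_calibration("wrist");p,R=cur()
# in-hand fit
sd=[((.006,-.075,.008),(350.1,240)),((.006,.075,.008),(379.8,312))]
def f(v,side=sd,row=168.2):
    dy,dz,th=v;A=Ro.from_rotvec([th,0,0]).as_matrix();r=[]
    for P,uv in side:r+=list(proj("side",p+R@(A@np.array(P)+[0,-.0195+dy,-.1283+dz]))[0]-uv)
    r.append(proj("",p+R@(A@[0,.075,.16]+[0,-.0195+dy,-.1283+dz]),c)[0][1]-row);return np.array(r)
q=least_squares(f,[0,0,0],x_scale=[.01,.01,.1]);print("in-hand dy dz mm, th deg",q.x[:2]*1000,np.degrees(q.x[2]),q.fun.round(1))
q2=least_squares(lambda v:np.r_[f(v)[:4],0],[0,0,0],x_scale=[.01,.01,.1]);print("side only",q2.x[:2]*1000,np.degrees(q2.x[2]),q2.fun.round(1))
# pocket +y end from wrist now
for z in(.1,.11):
    y=least_squares(lambda v:proj("",PA+RB@[0,v[0],z],c)[0][1]-123.2,[.077]).x[0];print("z",z,"+y inner end",y)
# w1 camera: same cam-in-tool, tool pose w1 refined so the dots match
E=c["extrinsics"];
def camat(P0,R0):
    M=np.eye(4);M[:3,:3]=R@R0.T;M[:3,3]=p-R@R0.T@P0;return dict(camera_matrix=c["camera_matrix"],extrinsics=E@M)
dots=[((-.0075,.0765,.1),(395,143)),((.0075,.0765,.1),(424,143)),((-.0075,-.0745,.1),(397,390)),((.0075,-.0745,.1),(419,390)),((-.008,.0115,.2),(391,325)),((.008,-.0085,.2),(432,372))]
g=lambda v:np.concatenate([proj("",PA+RB@np.array(P),camat(PA+RB@[-.0015,.0015,.225]+v[:3],Ro.from_rotvec(v[3:]).as_matrix()@RB))[0]-np.array(uv)/1.4286 for P,uv in dots])
w=least_squares(g,np.zeros(6));print("w1 fit",w.x.round(4),abs(w.fun).max())
cw=camat(PA+RB@[-.0015,.0015,.225]+w.x[:3],Ro.from_rotvec(w.x[3:]).as_matrix()@RB)
for z in(.1,.11):
    print(z,[least_squares(lambda v:proj("",PA+RB@[0,v[0],z],cw)[0][1]-row/1.4286,[.0]).x[0].round(4) for row in(137,393)])
E
```

```text
in-hand dy dz mm, th deg [-5.62869977 -0.05752848] -2.509380538836194 [-1.8 -1.7  1.3  1.5  0. ]
side only [-5.65538622 -0.07002131] -2.437080781303884 [-1.8 -1.7  1.3  1.5  0. ]
z 0.1 +y inner end 0.08063210104401108
z 0.11 +y inner end 0.08132323101354393
w1 fit [-0.0012 -0.0036 -0.004  -0.0029  0.0078 -0.0024] 0.47801722301954896
0.1 [np.float64(0.0796), np.float64(-0.0767)]
0.11 [np.float64(0.0795), np.float64(-0.0708)]
```

```bash
cat > fit.py <<'E'
from h import *
import cv2
L=[(sx*.0045,sy*.073,0) for sx in(1,-1) for sy in(1,-1)]+[(sx*.006,sy*.075,z) for sx in(1,-1) for sy in(1,-1) for z in(.008,.105)]
L=np.array(L)
def edges(im):
    f=im.astype(float);return cv2.GaussianBlur(f[:,:,1]-np.maximum(f[:,:,0],f[:,:,2]),(0,0),.7)  # greenness
def fitboard(im,p,R,n="side",dx=0,verbose=True):
    g=edges(im)
    def model(v):
        dy,dz,th=v;A=Ro.from_rotvec([th,0,0]).as_matrix()
        return proj(n,p+(L@A.T+[dx,-.0195+dy,-.1283+dz])@R.T),proj(n,p+R@(A@[0,0,.115]+[dx,-.0195+dy,-.1283+dz]))[0]
    v=np.zeros(3)
    for it in range(8):
        # measure transitions along the normals of the current hull
        U,top=model(v);h=cv2.convexHull(U.astype(np.float32))[:,0];ctr=h.mean(0)
        M=[]
        for a,b in zip(h,np.roll(h,-1,0)):
            if np.linalg.norm(b-a)<12:continue
            nrm=np.array([(b-a)[1],-(b-a)[0]])/np.linalg.norm(b-a)
            if nrm@(a-ctr)<0:nrm=-nrm
            if nrm@(top-ctr)/np.linalg.norm(top-ctr)>.6:continue
            for t in np.linspace(.12,.88,25):
                q=a+t*(b-a);d=np.arange(-9,9.01,.25);S=q+d[:,None]*nrm
                val=cv2.remap(g.astype(np.float32),S[:,0].astype(np.float32)[None],S[:,1].astype(np.float32)[None],cv2.INTER_LINEAR)[0]
                if val[:8].mean()<15:continue
                k=np.where(val<.5*val[:12].mean())[0]
                if len(k) and k[0]>4:M.append((S[k[0]],nrm))
        M=[m for m in M]
        def res(v):
            U,_=model(v);hh=U
            return np.array([ (hh@nrm).max()-q@nrm if False else (hh@nrm).max()-q@nrm for q,nrm in M])
        # point-to-line using supporting hull polygon distance
        def res(v):
            U,_=model(v);hp=cv2.convexHull(U.astype(np.float32))
            return np.array([cv2.pointPolygonTest(hp,(float(q[0]),float(q[1])),True) for q,_ in M])
        r=least_squares(res,v,x_scale=[.005,.005,.05],diff_step=1e-3,loss="soft_l1") if False else least_squares(lambda w:res(w*np.array([.001,.001,.01])),v/np.array([.001,.001,.01]),diff_step=.02,loss="soft_l1")
        v=r.x*np.array([.001,.001,.01])
    if verbose:print(n,"dy dz mm",(v[:2]*1000).round(2),"th deg",np.degrees(v[2]).round(2),"rms",np.sqrt((res(v)**2).mean()).round(2),len(M))
    return v
E
python3 - <<'E'
from fit import *
R0=Ro.from_euler("xyz",[2.616,-.003,1.457]).as_matrix()@FLIP.T
a=cv2.imread("pics/s3_raw.png")[:,:,::-1]
fitboard(a,np.array([.411,.2808,.2925]),R0)
p,R=cur();b=env.snapshot("side");cv2.imwrite("pics/s4_raw.png",b[:,:,::-1]);fitboard(b,p,R)
E
```

```text
side dy dz mm [0. 0.] th deg 0.0 rms 1.55 75
side dy dz mm [0. 0.] th deg 0.0 rms 2.32 75
```

```bash
python3 - <<'E'
s=open('fit.py').read()
i=s.index("        M=[m for m in M]");j=s.index("        # point-to-line")
s=s[:i]+s[j:]
i=s.index("        r=least_squares(res,v");j=s.index("    if verbose")
s=s[:i]+"""        K=np.array([.001,.001,.01])
        v=(least_squares(lambda w:res((w-10)*K),v/K+10,diff_step=.02,loss="soft_l1").x-10)*K
"""+s[j:]
open('fit.py','w').write(s)
E
python3 - <<'E'
from fit import *
R0=Ro.from_euler("xyz",[2.616,-.003,1.457]).as_matrix()@FLIP.T
a=cv2.imread("pics/s3_raw.png")[:,:,::-1]
for dx in(0,.002):fitboard(a,np.array([.411,.2808,.2925]),R0,dx=dx)
p,R=cur();b=cv2.imread("pics/s4_raw.png")[:,:,::-1]
for dx in(0,.002):fitboard(b,p,R,dx=dx)
E
```

```text
side dy dz mm [-2.29  2.71] th deg 0.04 rms 0.73 75
side dy dz mm [-0.99  4.2 ] th deg 0.03 rms 0.87 75
side dy dz mm [-6.95  4.36] th deg -3.07 rms 0.77 75
side dy dz mm [-5.73  6.08] th deg -3.1 rms 0.89 75
```

```bash
cat >> h.py <<'E'
TH=np.radians(3.1); OFF=np.array([0,-.0195-.00695,-.1283+.0044])
def tgt(z,y=.0018,x=-.0003):
    A=Ro.from_rotvec([TH,0,0]).as_matrix();return PA+RB@(np.array([x,y,z])-A@OFF),RB@A
E
python3 - <<'E'
from h import *
need(*tgt(.125))
E
```

```text
shift cm [ 0.1   0.06 -0.25] turn deg [ 2.65 -0.28  1.51] pos [0.4283 0.2804 0.241 ] F [-0.  -0.1 -3.7] open 0.0105 t 19.425
```

```bash
python3 -m pendant '[{"jaw":1,"x":0.1,"y":0.06,"z":-0.25,"rx":2.65,"ry":-0.28,"rz":1.51},{"jaw":1,"x":0,"y":0,"z":0,"rx":0,"ry":0,"rz":0},{"jaw":1,"x":0,"y":0,"z":0,"rx":0,"ry":0,"rz":0}]'
python3 - <<'E'
from fit import *
need(*tgt(.125))
p,R=cur();b=env.snapshot("side");v=fitboard(b,p,R)
A=Ro.from_rotvec([v[2],0,0]).as_matrix()
print("board in pocket mm",(RB.T@(p+R@np.array([0,-.0195+v[0],-.1283+v[1]])-PA)*1000).round(1),"tilt",np.degrees(Ro.from_matrix(RB.T@R@A).as_rotvec()).round(2))
E
```

```text
clock: 19.8
position: [0.4293, 0.281, 0.2394]
tool_rot: [2.617, -0.047, 1.483]
wrist_force: [-0.3, 0.3, -3.6]
opening: 0.0107
finger_force: 94.4
shift cm [-0.   -0.01 -0.09] turn deg [-0.01  0.05  0.03] pos [0.4293 0.281  0.2394] F [-0.3  0.3 -3.6] open 0.0107 t 19.8
side dy dz mm [-6.53  4.25] th deg -2.66 rms 0.73 75
board in pocket mm [  0.2   2.3 125.6] tilt [ 0.44 -0.04 -0.04]
```

```bash
python3 -m pendant '[{"jaw":1,"x":0.5,"y":-0.06,"z":-0.87,"rx":0,"ry":0,"rz":0},{"jaw":1,"x":0.5,"y":-0.06,"z":-0.87,"rx":0,"ry":0,"rz":0},{"jaw":1,"x":0.5,"y":-0.06,"z":-0.87,"rx":0,"ry":0,"rz":0},{"jaw":1,"x":0.25,"y":-0.03,"z":-0.43,"rx":0,"ry":0,"rz":0},{"jaw":1,"x":0,"y":0,"z":0,"rx":0,"ry":0,"rz":0}]'
python3 - <<'E'
from h import *
need(*tgt(.09));s=env.state();print("F pocket",(RB.T@s["wrist_force"]).round(1),s["torque"].round(2))
E
```

```text
clock: 20.48
position: [0.4468, 0.2789, 0.2083]
tool_rot: [2.617, -0.047, 1.483]
wrist_force: [-0.8, 0.0, -2.7]
opening: 0.0104
finger_force: 94.3
shift cm [-0.01  0.   -0.01] turn deg [-0.02  0.    0.01] pos [0.4468 0.2789 0.2083] F [-0.8  0.  -2.7] open 0.0104 t 20.475
F pocket [-2.  -0.1 -2. ] [0.1  0.57 0.  ]
```

```bash
python3 -m pendant '[{"jaw":1,"x":0.25,"y":-0.03,"z":-0.43,"rx":0,"ry":0,"rz":0},{"jaw":1,"x":0.25,"y":-0.03,"z":-0.43,"rx":0,"ry":0,"rz":0},{"jaw":1,"x":0,"y":0,"z":0,"rx":0,"ry":0,"rz":0}]'
python3 - <<'E'
from h import *
need(*tgt(.08));s=env.state();print("F pocket",(RB.T@s["wrist_force"]).round(1),s["torque"].round(2))
E
```

```text
clock: 20.85
position: [0.4518, 0.2784, 0.1999]
tool_rot: [2.617, -0.047, 1.484]
wrist_force: [0.1, 0.1, -2.9]
opening: 0.0106
finger_force: 94.3
shift cm [-0.01 -0.   -0.04] turn deg [-0.03  0.02 -0.01] pos [0.4518 0.2784 0.1999] F [ 0.1  0.1 -2.9] open 0.0106 t 20.85
F pocket [-1.4  0.1 -2.6] [0.06 0.61 0.01]
```

```bash
python3 -m pendant '[{"jaw":1,"x":0.25,"y":-0.03,"z":-0.43,"rx":0,"ry":0,"rz":0},{"jaw":1,"x":0.25,"y":-0.03,"z":-0.44,"rx":0,"ry":0,"rz":0},{"jaw":1,"x":0,"y":0,"z":0,"rx":0,"ry":0,"rz":0}]'
python3 - <<'E'
from h import *
need(*tgt(.07));s=env.state();print("F pocket",(RB.T@s["wrist_force"]).round(1),s["torque"].round(2))
E
```

```text
clock: 21.22
position: [0.4567, 0.2778, 0.191]
tool_rot: [2.617, -0.047, 1.484]
wrist_force: [-0.5, -0.5, -2.4]
opening: 0.0106
finger_force: 94.3
shift cm [-0.01  0.   -0.01] turn deg [-0.02  0.   -0.01] pos [0.4567 0.2778 0.191 ] F [-0.5 -0.5 -2.4] open 0.0106 t 21.225
F pocket [-1.6 -0.5 -1.9] [0.1  0.52 0.06]
```

Free running; the board is well inside. Continue.

```bash
python3 -m pendant '[{"jaw":1,"x":0.25,"y":-0.03,"z":-0.43,"rx":0,"ry":0,"rz":0},{"jaw":1,"x":0.25,"y":-0.03,"z":-0.44,"rx":0,"ry":0,"rz":0},{"jaw":1,"x":0.25,"y":-0.03,"z":-0.43,"rx":0,"ry":0,"rz":0},{"jaw":1,"x":0,"y":0,"z":0,"rx":0,"ry":0,"rz":0}]'
python3 - <<'E'
from h import *
need(*tgt(.055));s=env.state();print("F pocket",(RB.T@s["wrist_force"]).round(1),s["torque"].round(2))
E
python3 -m pendant '[{"jaw":1,"x":0.25,"y":-0.03,"z":-0.43,"rx":0,"ry":0,"rz":0},{"jaw":1,"x":0.25,"y":-0.03,"z":-0.44,"rx":0,"ry":0,"rz":0},{"jaw":1,"x":0,"y":0,"z":0,"rx":0,"ry":0,"rz":0}]'
python3 - <<'E'
from h import *
need(*tgt(.045));s=env.state();print("F pocket",(RB.T@s["wrist_force"]).round(1),s["torque"].round(2))
E
```

```text
clock: 21.72
position: [0.4642, 0.2769, 0.1779]
tool_rot: [2.617, -0.047, 1.483]
wrist_force: [-0.1, -0.1, -3.4]
opening: 0.0107
finger_force: 94.3
shift cm [-0.01  0.01 -0.01] turn deg [-0.02 -0.    0.  ] pos [0.4642 0.2769 0.1779] F [-0.1 -0.1 -3.4] open 0.0107 t 21.725
F pocket [-1.8 -0.2 -2.9] [ 0.07  0.57 -0.02]
clock: 22.1
position: [0.4692, 0.2763, 0.1692]
tool_rot: [2.617, -0.047, 1.484]
wrist_force: [-0.2, 0.5, -3.4]
opening: 0.0107
finger_force: 94.3
shift cm [-0.01  0.01 -0.  ] turn deg [-0.02  0.   -0.01] pos [0.4692 0.2763 0.1692] F [-0.2  0.5 -3.4] open 0.0107 t 22.1
F pocket [-1.9  0.4 -2.8] [0.03 0.53 0.06]
```

```bash
python3 -m pendant '[{"jaw":1,"x":0.25,"y":-0.03,"z":-0.43,"rx":0,"ry":0,"rz":0},{"jaw":1,"x":0.25,"y":-0.03,"z":-0.44,"rx":0,"ry":0,"rz":0},{"jaw":1,"x":0.25,"y":-0.03,"z":-0.43,"rx":0,"ry":0,"rz":0},{"jaw":1,"x":0,"y":0,"z":0,"rx":0,"ry":0,"rz":0}]'
python3 - <<'E'
from h import *
need(*tgt(.03));s=env.state();print("F pocket",(RB.T@s["wrist_force"]).round(1),s["torque"].round(2))
E
python3 -m pendant '[{"jaw":1,"x":0.25,"y":-0.03,"z":-0.43,"rx":0,"ry":0,"rz":0},{"jaw":1,"x":0.25,"y":-0.03,"z":-0.44,"rx":0,"ry":0,"rz":0},{"jaw":1,"x":0.25,"y":-0.03,"z":-0.43,"rx":0,"ry":0,"rz":0},{"jaw":1,"x":0,"y":0,"z":0,"rx":0,"ry":0,"rz":0}]'
python3 - <<'E'
from h import *
need(*tgt(.015));s=env.state();print("F pocket",(RB.T@s["wrist_force"]).round(1),s["torque"].round(2))
E
```

```text
clock: 22.6
position: [0.4767, 0.2754, 0.1562]
tool_rot: [2.617, -0.047, 1.484]
wrist_force: [-1.2, -0.4, -4.3]
opening: 0.0108
finger_force: 94.3
shift cm [-0.02  0.02 -0.  ] turn deg [-0.02 -0.   -0.  ] pos [0.4767 0.2754 0.1562] F [-1.2 -0.4 -4.3] open 0.0108 t 22.6
F pocket [-3.2 -0.6 -3.1] [ 0.07  0.56 -0.05]
clock: 23.1
position: [0.4842, 0.2744, 0.1433]
tool_rot: [2.617, -0.047, 1.484]
wrist_force: [0.3, -0.1, -2.7]
opening: 0.0106
finger_force: 94.3
shift cm [-0.03  0.03 -0.  ] turn deg [-0.02  0.   -0.  ] pos [0.4842 0.2744 0.1433] F [ 0.3 -0.1 -2.7] open 0.0106 t 23.1
F pocket [-1.1 -0.1 -2.5] [0.07 0.6  0.03]
```

```bash
python3 -m pendant '[{"jaw":1,"x":0.2,"y":0,"z":-0.37,"rx":0,"ry":0,"rz":0},{"jaw":1,"x":0.2,"y":-0.02,"z":-0.35,"rx":0,"ry":0,"rz":0},{"jaw":1,"x":0,"y":0,"z":0,"rx":0,"ry":0,"rz":0}]'
python3 - <<'E'
from h import *
need(*tgt(.007));s=env.state();print("F pocket",(RB.T@s["wrist_force"]).round(1),s["torque"].round(2))
E
```

```text
clock: 23.48
position: [0.4882, 0.2743, 0.1363]
tool_rot: [2.617, -0.048, 1.484]
wrist_force: [0.1, 0.5, -3.1]
opening: 0.011
finger_force: 94.3
shift cm [-0.03 -0.01  0.  ] turn deg [-0.04  0.02 -0.01] pos [0.4882 0.2743 0.1363] F [ 0.1  0.5 -3.1] open 0.011 t 23.475
F pocket [-1.5  0.5 -2.7] [0.02 0.59 0.01]
```

```bash
python3 -m pendant '[{"jaw":1,"x":0.1,"y":-0.01,"z":-0.17,"rx":0,"ry":0,"rz":0},{"jaw":1,"x":0.1,"y":-0.01,"z":-0.17,"rx":0,"ry":0,"rz":0},{"jaw":1,"x":0,"y":0,"z":0,"rx":0,"ry":0,"rz":0}]'
python3 - <<'E'
from h import *
need(*tgt(.003));s=env.state();print("F pocket",(RB.T@s["wrist_force"]).round(1),s["torque"].round(2))
E
```

```text
clock: 23.85
position: [0.4903, 0.2743, 0.1332]
tool_rot: [2.617, -0.048, 1.484]
wrist_force: [-0.4, -0.2, -2.5]
opening: 0.0106
finger_force: 94.3
shift cm [-0.03 -0.02 -0.04] turn deg [-0.05  0.04 -0.01] pos [0.4903 0.2743 0.1332] F [-0.4 -0.2 -2.5] open 0.0106 t 23.85
F pocket [-1.5 -0.3 -2. ] [ 0.1   0.59 -0.03]
```

```bash
python3 -m pendant '[{"jaw":1,"x":0.1,"y":-0.01,"z":-0.17,"rx":0,"ry":0,"rz":0},{"jaw":1,"x":0.1,"y":-0.01,"z":-0.17,"rx":0,"ry":0,"rz":0},{"jaw":1,"x":0,"y":0,"z":0,"rx":0,"ry":0,"rz":0}]'
python3 - <<'E'
from h import *
need(*tgt(-.001));s=env.state();print("F pocket",(RB.T@s["wrist_force"]).round(1),s["torque"].round(2))
E
```

```text
clock: 24.22
position: [0.4919, 0.2757, 0.1325]
tool_rot: [2.616, -0.052, 1.485]
wrist_force: [-10.8, 2.1, 6.4]
opening: 0.0109
finger_force: 96.6
shift cm [-0.   -0.19 -0.31] turn deg [-0.28  0.12 -0.07] pos [0.4919 0.2757 0.1325] F [-10.8   2.1   6.4] open 0.0109 t 24.225
F pocket [-6.3  0.9 11. ] [ 0.19  1.54 -0.02]
```

```bash
python3 -m pendant '[{"jaw":0.8,"x":0,"y":0,"z":0,"rx":0,"ry":0,"rz":0},{"jaw":0.6,"x":0,"y":0,"z":0,"rx":0,"ry":0,"rz":0},{"jaw":0.5,"x":0,"y":0,"z":0,"rx":0,"ry":0,"rz":0},{"jaw":0.5,"x":0,"y":0,"z":0,"rx":0,"ry":0,"rz":0}]' 20
python3 - <<'E'
from h import *
need(*tgt(.10));s=env.state();print("F pocket",(RB.T@s["wrist_force"]).round(1),s["torque"].round(2))
E
```

```text
clock: 24.72
position: [0.4925, 0.274, 0.1301]
tool_rot: [2.616, -0.048, 1.484]
wrist_force: [0.0, 0.9, 0.3]
opening: 0.0426
finger_force: 0.0
shift cm [-5.07  0.56  8.67] turn deg [-0.06  0.07 -0.01] pos [0.4925 0.274  0.1301] F [0.  0.9 0.3] open 0.0426 t 24.725
F pocket [0.1 0.9 0.3] [0.01 0.24 0.  ]
```

Released with no load on the tool. Retreat along the pocket axis, then measure the protruding board.

```bash
python3 -m pendant '[{"jaw":0.5,"x":-0.5,"y":0.06,"z":0.87,"rx":0,"ry":0,"rz":0},{"jaw":0.5,"x":-1,"y":0.11,"z":1.73,"rx":0,"ry":0,"rz":0},{"jaw":0.5,"x":-1,"y":0.11,"z":1.73,"rx":0,"ry":0,"rz":0},{"jaw":0.5,"x":-1,"y":0.11,"z":1.73,"rx":0,"ry":0,"rz":0},{"jaw":0.5,"x":-1.5,"y":0.17,"z":2.6,"rx":0,"ry":0,"rz":0},{"jaw":0.5,"x":0,"y":-3,"z":5,"rx":0,"ry":0,"rz":0},{"jaw":0.5,"x":0,"y":-5,"z":5,"rx":0,"ry":0,"rz":0},{"jaw":0.5,"x":0,"y":-6,"z":2,"rx":0,"ry":0,"rz":0},{"jaw":0.5,"x":0,"y":-6,"z":0,"rx":0,"ry":0,"rz":0},{"jaw":0.5,"x":0,"y":0,"z":0,"rx":0,"ry":0,"rz":0}]'
python3 - <<'E'
from h import *
import cv2
# fit the visible part (z .11..0.16 of a board) of green & blue by IoU of masks in side and top views
im={n:env.snapshot(n).astype(float) for n in("side","top")}
for n in im:cv2.imwrite(f"pics/{n}5_raw.png",im[n][:,:,::-1])
m={}
for n,f in im.items():
    r,g,b=f[:,:,0],f[:,:,1],f[:,:,2]
    m[n,"g"]=((g>1.6*r)&(g>1.5*b)&(g>25));m[n,"b"]=((b>1.6*r)&(b>1.5*g)&(b>25))
for col,P0 in(("g",PA),("b",PA+Rz(YAW)@[.072,0,0])):
    for n in im:
        V=np.array([(sx*.006-.0015,sy*.075,z) for sx in(1,-1) for sy in(1,-1) for z in(.11,.16)])
        h=cv2.convexHull(proj(n,P0+V@RB.T).astype(np.float32))
        w=np.zeros((420,560),np.uint8);cv2.fillConvexPoly(w,h.astype(np.int32),1)
        roi=cv2.dilate(w,np.ones((21,21)))
        k,L,st,ce=cv2.connectedComponentsWithStats((m[n,col]&(roi>0)).astype(np.uint8))
        j=1+np.argmax(st[1:,4]);mask=(L==j)
        ys,xs=np.where(mask);rect=cv2.minAreaRect(np.c_[xs,ys].astype(np.float32))
        hw=cv2.minAreaRect(h)
        print(col,n,"seen",np.round(rect[0],1),np.round(rect[1],1),round(rect[2],1),st[j],"| model",np.round(hw[0],1),np.round(hw[1],1),round(hw[2],1),cv2.boundingRect(h))
E
```

```text
clock: 25.98
position: [0.4424, 0.0806, 0.3327]
tool_rot: [2.613, -0.048, 1.473]
wrist_force: [0.3, 0.4, 0.5]
opening: 0.0428
finger_force: 0.0
g side seen [370.  279.5] [90.3 31.8] 63.4 [ 343  234   58   93 2486] | model [369.3 276.9] [92.4 29.7] 62.9 (341, 230, 60, 93)
g top seen [154.4 217.1] [72.2 18.1] 5.4 [ 118  206   74   24 1230] | model [155.  217.6] [73.8 15.7] 5.2 (117, 207, 76, 22)
b side seen [329.5 289.4] [94.2 31.2] 69.1 [ 304  243   53   96 2491] | model [329.7 287.1] [94.9 28.4] 68.3 (303, 240, 54, 95)
b top seen [158.4 184.9] [72.5 16.6] 5.4 [ 122  175   74   22 1117] | model [158.6 185.3] [73.4 14.4] 5.3 (121, 175, 75, 21)[ WARN:0@1.364] global loadsave.cpp:1063 imwrite_ Unsupported depth image for selected encoder is fallbacked to CV_8U.
```

```bash
python3 - <<'E'
from rig import env
print(env.close_job())
E
```

```text
the job is handed in; nothing more can be done
None
```

I stood the turner blade down in the crock and let the green board down by hand into the freed pocket, then handed the job in at about 26 s; `close_job` returned no verdict, so I don't know how it was judged. The green board's first try caught on the pocket's end wall, so I backed it out and realigned it. At the end it sat within about 2 mm of the blue board's seating in the two fixed cameras. I didn't re-check the turner, grater, cup or bottle afterwards.

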